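# Close the swarf tray with its tongued cover board

## Robot

A 7-joint arm with a two-finger parallel gripper is mounted at the origin on the work surface. World frame = base frame: x ahead of the robot, y to its left, z up, the work surface at z = 0. Lengths are in m, angles in rad, forces in N, time in s.
With the tool pointing down it reaches from about 0.425 to 0.875 m from the base axis. Payload 4.7 kg.
Tool frame: the origin (TCP) lies where the fingers leave the gripper's body, on its centre line; the fingertips stand 70 mm ahead of it and the grasp point (between the pads) lies 51 mm ahead of it; z points along the fingers, y is the line along which they close (so a half turn about z gives the same grasp; the last joint's range is limited). The gripper opens to 87 mm and grips with 3 to 60 N. Pads are 19 mm wide; open, the fingers measure 117 mm over their backs; the gripper's body (75 mm by 190 mm) begins 51 mm behind the grasp point.
Start: joints at [0.014, 0.321, -0.07, 1.45, 0.023, 1.371, -0.057], TCP at [0.65, -0, 0.292] pointing down, gripper open.
Joint ranges: [-2.86, 2.86], [-0.3, 2.09], [-1.38, 1.24], [0.06, 2.45], [-1.56, 4.7], [0.09, 2.05], [-2.69, 2.69]. Speed limits (rad/s): [2.57, 2.57, 3.14, 3.14, 3.14, 3.14, 3.14].

## Interface

Orientations are given as a unit quaternion [x, y, z, w].
In Python, from station import arm gives the robot as it stands.
- The arm moves only by the tool servo_tool, never from a script. Its argument "moves" is a list of rows, each an object with "hand": the gripper command: -1 is fully open, 1 is shut, values between are in proportion; "slide": the shift along the tool's x, y, z in m, a list of three; "rotation": the turn, a rotation vector about the tool's x, y, z in rad, a list of three. In form: [{"hand": hand, "slide": [tx, ty, tz], "rotation": [ax, ay, az]}, ...]. A call has 1 to 10 rows; each row is the pose to reach, as a shift and turn from the pose commanded when the call began, along the tool's axes at that moment; what a row does not reach only later rows make up. A row lasts 1/10 s, in which the tool goes at most 50 mm and 8.59 degrees, less where a joint would pass 70% of its speed; a pose out of reach is approached as far as the arm can. A call with a gripper value outside its range is refused whole. The fingers move at their own pace and stop on an object; "force" is the grip in N (left out, the last holds). Time passes only in rows, so rows that repeat a pose let the fingers close. It gives the time, the measured TCP pose, the force, the opening and the grip force at its end, in the units of the state.
- arm.read_state(): the state, without advancing time (a new reading comes with each control period).
- arm.capture(name): name is "scene" or "side" or "wrist"; returns a dict with "color" (480x640x3 uint8, red, green, blue), "fovy" (degrees; the focal length in pixels is half the picture's height over the tangent of half this angle, whatever the lens; pixels are square), "cx", "cy" (the principal point, pixels), "extrinsics" (4x4, takes a point from camera to world coordinates); the wrist camera has in their place "T_tool_cam" (4x4, takes a point from camera to tool coordinates, whose origin is the TCP and whose axes are the flange's). Camera axes: x right, y down, z forward; pixel columns grow to the right and rows downward; lengths in m; the calibration is good to about 2 mm. A picture is of the moment at which its call begins: read the wrist's pose just before it. There is no depth.
- arm.finish_job(): hands the job in; it is judged then, once.
The state is a dict: "time_s": time; "joint_positions": joint angles; "joint_velocities": joint speeds; "effort": joint torques, N m; "tool_pos": TCP position; "tool_rot": TCP orientation; "ft_force": force on the tool from outside, world axes, zero at the start; "ft_torque": the same for the moment, N m; "gripper_width": finger opening in m; "grip_force": force on a finger pad.
Only numpy, scipy, OpenCV 4.12 (cv2) and the standard library are available. Lean on these libraries where they do the work, as an engineer would, in place of code of your own. Each camera call takes 0.05 s, during which the arm holds its last target. There are 200 camera calls.

## Task

Close the steel swarf tray with its cover, the white-faced board that has a tongue along one edge: hold it tilted, tongue edge down, angle the tongue in under the tray's lip, then lower the board flat into the tray so that it lies fully down on the ledges, centred on the tray's length, and let go. Lower it under control rather than letting it drop, and leave the similar board without a tongue where it is.

Things in the scene. Friction and masses are not known exactly. Their poses are not given: they have to be found in the camera images.
- cover: The cover: loose white-faced plywood board, 110 (x) x 130 (y) x 24 mm, 0.2 to 0.4 kg, flat on the bench, with a tongue along its -x edge. In the middle of its top stands a wooden grip batten 18 mm wide (x), 80 long (y), from 24 to 64 mm above the underside. Origin: centre of the underside of the 110 x 130 part, tongue not counted; z up, out of the white face.
- cover_tongue (a point): Middle of the outer edge of the cover's tongue; same axes as the cover, at x -79, y 0, z 4 mm in its frame. The tongue is 24 mm deep (x), 8 mm thick, as long as the board (130 mm) and level with its underside, so the cover is 134 mm overall in x: too much to go in flat between lip and flange.
- tray: Low steel tray, fixed, 165 (x) x 140 (y) x 47 mm. Origin: on the bench, mid opening; z up. Ledges at z 25 mm carry the cover. Groove on the -x side: floor z 25, lip edge x -62, back wall x -91, lip underside z 43 at the mouth, 37 at the back. At +x a flange rises from x 63, z 25, leaning out to x 71, z 43. Ends (+-y) no higher than the ledges. Fitted, the cover's axes match the tray's.
- plain_board: Another white-faced board, 110 x 130 x 24 mm with the same batten, but with plain edges and no tongue; loose on the bench. Origin: centre of its underside. It must stay where it is.
Not all that is in view belongs to the job. What is shaped like the cover but turquoise is not meant.

How it is judged:
On the way:
1. the tongue is in the groove under the lip while the board is still tilted (6 degrees or more) (x of cover_tongue in the frame of tray between -0.095 and -0.064 m and z of cover_tongue in the frame of tray between 0.02 and 0.042 m and angle between cover's own z axis and vertical between 0.105 and 0.8 rad), for 0.1 s.
At the end, for the whole second after the job is handed in: The cover lies flat in the tray (within 3.4 degrees of level, its underside within 5 mm of ledge height), its tongue at least 5 mm under the lip, centred along the tray's length within 15 mm and square to it within 10 degrees, released and at rest; the plain board is within 30 mm of where it was (x of cover_tongue in the frame of tray below -0.067 m and z of cover_tongue in the frame of tray below 0.035 m and z of cover in the frame of tray between 0.02 and 0.03 m and y of cover in the frame of tray between -0.015 and 0.015 m and angle between cover's own z axis and vertical below 0.06 rad and angle between the x axis of cover and the x axis of tray, either way round below 0.175 rad and linear speed of cover below 0.02 m/s and angular speed of cover below 0.1 rad/s and distance of plain_board from where it was at the start of the episode below 0.03 m); the robot touches nothing.
It fails at once if the board without a tongue is moved more than 30 mm (distance of plain_board from where it was at the start of the episode above 0.03 m).
It fails at once if the cover is dropped or slammed into the tray (falls freely by more than about 40 mm onto it, or swings down faster than 6 rad/s) (horizontal distance between cover and tray below 0.08 m and (angular speed of cover above 6 rad/s or linear speed of cover above 0.9 m/s) and z of cover in the frame of tray below 0.07 m).
It also fails if it takes over 42 s, if anything falls off the work surface, if the arm or the gripper's body presses on something with over 40 N, if the wrist force passes 120 N, or if a joint passes its speed limit or range.

## Working session

There is one attempt and no reset: what is moved stays moved. The work goes in short steps, Python scripts to look and compute and a tool call to move; the robot and the scene stay as the last step left them, time stands still between calls to the robot, and variables do not carry over. Pictures are saved under pics/ and viewed, at most 10 in all, crops included, and the job is handed in when it is done.

Besides the shell and the picture viewer there is one more tool, called after "Request:" as name(argument=value, ...) on one line, values as JSON. servo_tool: Moves the arm, as the interface text tells. Its arguments: {"type":"object","properties":{"moves":{"type":"array","items":{"type":"object","properties":{"hand":{"type":"number"},"slide":{"type":"array","items":{"type":"number"}},"rotation":{"type":"array","items":{"type":"number"}}}}},"force":{"type":"number"}},"required":["moves"]}

```bash
ls; mkdir -p pics; cat > h.py <<'E'
import numpy as np, cv2, pickle
from scipy.spatial.transform import Rotation as R
from station import arm
def grab(name,fn=None):
    s=arm.read_state(); c=arm.capture(name)
    if 'T_tool_cam' in c:
        T=np.eye(4);T[:3,:3]=R.from_quat(s['tool_rot']).as_matrix();T[:3,3]=s['tool_pos'];c['extrinsics']=T@c['T_tool_cam']
    if fn: cv2.imwrite('pics/'+fn+'.png',c['color'][:,:,::-1]); pickle.dump(c,open('pics/'+fn+'.pkl','wb'))
    return c
def load(fn): return pickle.load(open('pics/'+fn+'.pkl','rb'))
def ray(c,uv):
    f=240/np.tan(np.radians(c['fovy'])/2);d=np.array([(uv[0]-c['cx'])/f,(uv[1]-c['cy'])/f,1])
    E=np.array(c['extrinsics']);return E[:3,3],E[:3,:3]@d
def onz(c,uv,z):
    o,d=ray(c,uv);return o+d*(z-o[2])/d[2]
def tri(c1,p1,c2,p2):
    o1,d1=ray(c1,p1);o2,d2=ray(c2,p2)
    s=np.linalg.lstsq(np.stack([d1,-d2],1),o2-o1,rcond=None)[0]
    a,b=o1+s[0]*d1,o2+s[1]*d2;return (a+b)/2,np.linalg.norm(a-b)
def proj(c,P):
    f=240/np.tan(np.radians(c['fovy'])/2);E=np.linalg.inv(c['extrinsics']);q=E[:3,:3]@np.array(P)+E[:3,3]
    return np.array([c['cx']+f*q[0]/q[2],c['cy']+f*q[1]/q[2]])
E
python3 - <<'E'
from h import *
for n in ['scene','side','wrist']:
    c=grab(n,n+'0'); print(n,c['fovy'],np.round(c['extrinsics'],3).tolist())
E
```

```text
pics
scene 54.239567817458884 [[-0.089, 0.595, -0.799, 1.15], [0.996, 0.064, -0.063, 0.032], [0.013, -0.801, -0.598, 0.568], [0.0, 0.0, 0.0, 1.0]]
side 51.96080959829292 [[0.981, -0.126, 0.15, 0.321], [-0.196, -0.689, 0.698, -0.71], [0.015, -0.713, -0.701, 0.681], [0.0, 0.0, 0.0, 1.0]]
wrist 69.51692459306312 [[1.0, 0.001, -0.001, 0.65], [0.001, -0.962, -0.273, 0.073], [-0.001, 0.273, -0.962, 0.383], [0.0, 0.0, 0.0, 1.0]]
```

View pics/scene0.png

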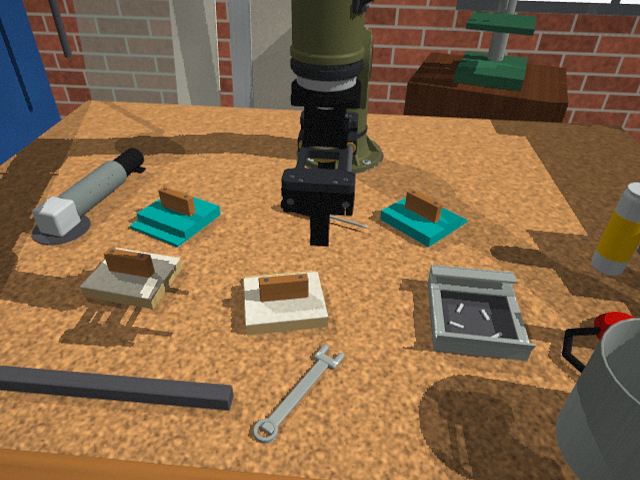

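View pics/side0.png

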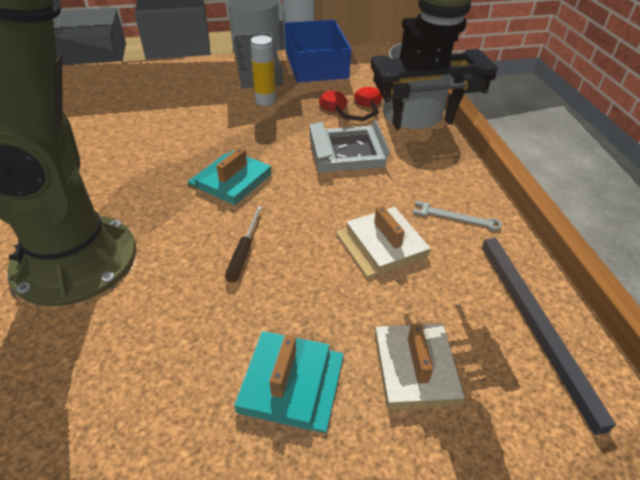

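Candidates for the cover: a white board at scene (285,300) / side (385,240); a white board at scene (130,278) / side (420,365); turquoise boards at scene (177,212) and (424,215), excluded by colour. In the side view only the board at (385,240) shows a wooden strip (tongue), at about (358,250). I'll check that in a close crop.

```bash
python3 - <<'E'
import cv2,numpy as np
s=cv2.imread('pics/side0.png'); a=s[195:285,325:445]; b=s[310:420,360:480]; t=s[115:185,300:400]; w=cv2.imread('pics/scene0.png')
r=lambda i:cv2.resize(i,(400,300),interpolation=cv2.INTER_CUBIC)
cv2.imwrite('pics/crop1.png',np.vstack([np.hstack([r(a),r(b)]),np.hstack([r(t),r(w[255:365,420:540])])]))
E
```

```text
(no output)
```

View pics/crop1.png

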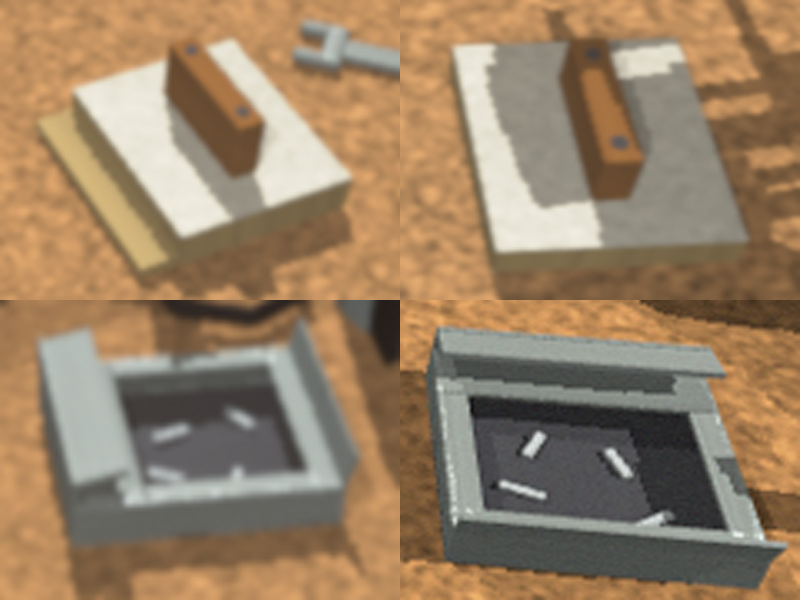

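View pics/wrist0.png

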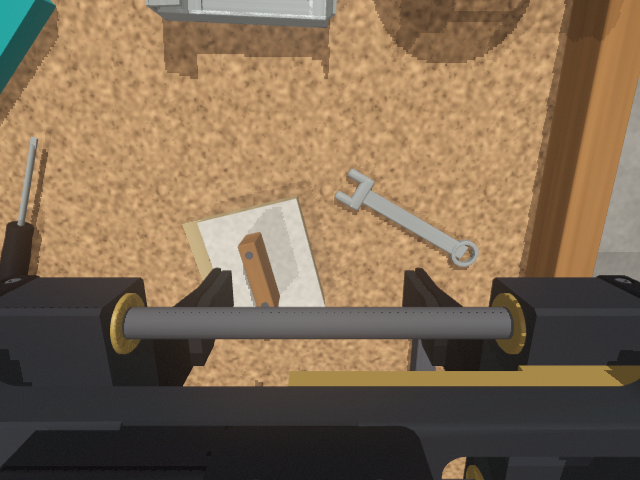

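The tongued board at scene (285,300) / side (385,240) is the cover: crop top-left shows the tongue on its -x side. Board (130,278) has plain edges. The tray has its lip on the robot side (side (315,145)) and its flange at +x. Next I triangulate.

```bash
python3 - <<'E'
from h import *
sc,si,w=load('scene0'),load('side0'),load('wrist0')
print(np.round(w['T_tool_cam'],3).tolist(), arm.read_state()['tool_rot'])
for n,a,b in [('bolt far',(382.3,210),(249,256)),('bolt near',(397.6,228.3),(266,303))]:
    print(n,tri(si,a,w,b))
for n,a,b in [('flange +y',(375,119.7),(535.5,344.8)),('flange -y',(389.3,153.5),(436.5,337.5)),('lip +y in',(322.5,122),(517.5,282.5))]:
    print(n,tri(si,a,sc,b))
# white face contours
for n,c in (('scene',sc),('side',si),('wrist',w)):
    hsv=cv2.cvtColor(c['color'],cv2.COLOR_RGB2HSV); m=cv2.inRange(hsv,(0,0,110),(40,60,255))
    cs,_=cv2.findContours(m,0,2)
    for k in sorted(cs,key=cv2.contourArea)[-6:]:
        if cv2.contourArea(k)>300: print(n,cv2.contourArea(k),cv2.boundingRect(k),cv2.approxPolyDP(k,6,True)[:,0].tolist())
E
```

```text
[[0.001, -0.962, -0.273, 0.073], [1.0, 0.001, 0.001, 0.0], [-0.001, -0.273, 0.962, -0.092], [0.0, 0.0, 0.0, 1.0]] [ 7.07090376e-01  7.07122812e-01 -5.39465814e-04 -4.87993228e-04]
bolt far (array([ 0.58283459, -0.04027505,  0.06491259]), np.float64(0.00020340984477876478))
bolt near (array([ 0.59707361, -0.09203769,  0.06255052]), np.float64(0.00030964474109263895))
flange +y (array([0.67067156, 0.31484362, 0.04210237]), np.float64(0.0012203201900877032))
flange -y (array([0.66578512, 0.17492323, 0.03720408]), np.float64(0.00037389699351360827))
lip +y in (array([0.53957008, 0.32077412, 0.04590436]), np.float64(0.0016764480272803224))
scene 1183.0 (81, 260, 77, 39) [[81, 285], [150, 298], [157, 279], [118, 280], [104, 260]]
scene 1706.0 (364, 0, 125, 69) [[488, 49], [479, 48], [483, 31], [476, 49], [422, 46], [428, 28], [474, 30], [454, 27], [455, 7], [430, 7], [429, 0], [425, 7], [368, 4], [397, 10], [394, 26], [366, 29], [423, 29], [419, 47], [373, 45], [390, 46], [392, 57], [390, 65], [372, 65], [417, 68], [393, 65], [395, 47]]
scene 1902.5 (503, 15, 137, 116) [[505, 46], [503, 54
[... 1853 characters left out ...]
16, 382], [409, 326], [376, 328], [388, 402], [463, 398]]
side 12493.5 (487, 106, 153, 199) [[487, 119], [639, 304], [639, 187], [563, 106]]
wrist 382.5 (17, 137, 21, 89) [[34, 137], [19, 225]]
wrist 2467.0 (335, 169, 144, 98) [[335, 195], [454, 251], [460, 266], [476, 259], [457, 260], [467, 243], [477, 256], [475, 244], [373, 192], [373, 180], [354, 169], [353, 195]]
wrist 2473.0 (173, 311, 259, 17) [[173, 316], [242, 326], [256, 319], [261, 326], [431, 321], [395, 312]]
wrist 4612.5 (593, 75, 47, 207) [[639, 75], [593, 276], [639, 281]]
wrist 7432.5 (197, 198, 128, 110) [[296, 198], [197, 222], [212, 267], [232, 273], [234, 307], [256, 306], [237, 248], [256, 231], [278, 306], [324, 307]]
```

Request:
servo_tool(moves=[{"hand": -1,"slide": [-0.033,-0.03,0.02],"rotation": [0,0,-0.13]},{"hand": -1,"slide": [-0.066,-0.06,0.042],"rotation": [0,0,-0.27]},{"hand": -1,"slide": [-0.066,-0.06,0.042],"rotation": [0,0,-0.27]},{"hand": -1,"slide": [-0.066,-0.06,0.042],"rotation": [0,0,-0.27]}], force=40)

```text
time_s: 0.55
tool_pos: [0.5888, -0.0673, 0.2493]
tool_rot: [0.607, 0.795, -0.001, -0.001]
ft_force: [-0.2, 0.9, 0.8]
gripper_width: 0.087
grip_force: 0.0
```

```bash
python3 - <<'E'
from h import *
c=grab('wrist','wrist1'); s=arm.read_state();print(s['time_s'],s['tool_pos'])
hsv=cv2.cvtColor(c['color'],cv2.COLOR_RGB2HSV); m=cv2.inRange(hsv,(0,0,110),(40,60,255))
E
```

```text
0.6 [ 0.59012195 -0.06590436  0.25038791]
```

View pics/wrist1.png

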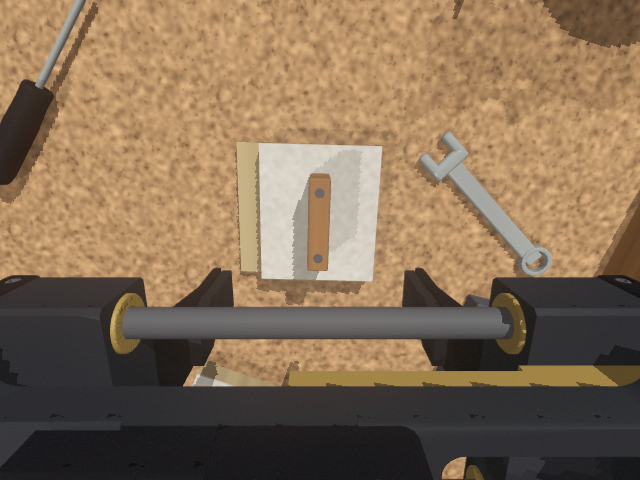

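The cover sits under the hand, tongue on the left (col 248), batten bolts at (320,193) and (318,258). The yaw is almost right. I check the height from the two wrist places.

```bash
python3 - <<'E'
from h import *
c,w0,si=load('wrist1'),load('wrist0'),load('side0')
s=arm.read_state();T=R.from_quat(s['tool_rot'])
print(tri(si,(382.3,210),c,(320,193)),tri(si,(397.6,228.3),c,(318,258)))
a,b=onz(c,(320,193),.064),onz(c,(318,258),.064)
m=(a+b)/2;print(a,b,'yaw',np.degrees(np.arctan2(*(a-b)[[1,0]]))-90)
print('tool offset of grasp pt mid',T.inv().apply(m-s['tool_pos']),'ab in tool',T.inv().apply(a-b))
q=[onz(c,p,.024) for p in [(260,143),(382,147),(373,281),(261,279)]];print(np.mean(q,0),'tool',T.inv().apply(np.mean(q,0)-s['tool_pos']))
E
```

```text
(array([ 0.58296073, -0.03952395,  0.06422489]), np.float64(0.0005199041345195801)) (array([ 0.59618639, -0.09363609,  0.06412099]), np.float64(0.0006407935640406196))
[ 0.58272278 -0.03947942  0.064     ] [ 0.59588744 -0.09357875  0.064     ] yaw 13.67667406933623
tool offset of grasp pt mid [-0.00046602 -0.00106235  0.18638714] ab in tool [5.56530622e-02 1.66770835e-03 2.50199662e-05]
[ 0.58953186 -0.06702202  0.024     ] tool [-0.00101875 -0.00099797  0.22638695]
```

Request:
servo_tool(moves=[{"hand": -1,"slide": [-0.001,-0.001,0.05],"rotation": [0,0,0.03]},{"hand": -1,"slide": [-0.001,-0.001,0.09],"rotation": [0,0,0.03]},{"hand": -1,"slide": [-0.001,-0.001,0.12],"rotation": [0,0,0.03]},{"hand": -1,"slide": [-0.001,-0.001,0.14],"rotation": [0,0,0.03]},{"hand": -1,"slide": [-0.001,-0.001,0.151],"rotation": [0,0,0.03]},{"hand": -1,"slide": [-0.001,-0.001,0.151],"rotation": [0,0,0.03]},{"hand": 1,"slide": [-0.001,-0.001,0.151],"rotation": [0,0,0.03]},{"hand": 1,"slide": [-0.001,-0.001,0.151],"rotation": [0,0,0.03]},{"hand": 1,"slide": [-0.001,-0.001,0.151],"rotation": [0,0,0.03]},{"hand": 1,"slide": [-0.001,-0.001,0.151],"rotation": [0,0,0.03]}], force=40)

```text
time_s: 1.6
tool_pos: [0.5899, -0.0673, 0.1003]
tool_rot: [0.617, 0.787, 0.0, 0.001]
ft_force: [-0.4, 0.6, 0.5]
gripper_width: 0.0628
grip_force: 0.0
```

Request:
servo_tool(moves=[{"hand": 1,"slide": [0,0,0],"rotation": [0,0,0]},{"hand": 1,"slide": [0,0,0],"rotation": [0,0,0]},{"hand": 1,"slide": [0,0,0],"rotation": [0,0,0]},{"hand": 1,"slide": [0,0,0],"rotation": [0,0,0]},{"hand": 1,"slide": [0,0,0],"rotation": [0,0,0]},{"hand": 1,"slide": [0,0,0],"rotation": [0,0,0]},{"hand": 1,"slide": [0,0,0],"rotation": [0,0,0]},{"hand": 1,"slide": [0,0,0],"rotation": [0,0,0]},{"hand": 1,"slide": [0,0,0],"rotation": [0,0,0]}])

```text
time_s: 2.5
tool_pos: [0.5893, -0.0673, 0.0992]
tool_rot: [0.617, 0.787, -0.0, -0.0]
ft_force: [-0.1, -0.0, 0.6]
gripper_width: 0.0184
grip_force: 40.0
```

Request:
servo_tool(moves=[{"hand": 1,"slide": [0,0,-0.02],"rotation": [0,0,0]},{"hand": 1,"slide": [0,0,-0.06],"rotation": [0,0,0]},{"hand": 1,"slide": [0.03,0.01,-0.1],"rotation": [0,0,0.05]},{"hand": 1,"slide": [0.06,0.02,-0.135],"rotation": [0,0,0.1]},{"hand": 1,"slide": [0.09,0.03,-0.17],"rotation": [0,0,0.15]},{"hand": 1,"slide": [0.12,0.04,-0.205],"rotation": [0,0,0.2]},{"hand": 1,"slide": [0.15,0.048,-0.24],"rotation": [0,0,0.239]},{"hand": 1,"slide": [0.169,0.053,-0.27],"rotation": [0,0,0.239]},{"hand": 1,"slide": [0.169,0.053,-0.281],"rotation": [0,0,0.239]},{"hand": 1,"slide": [0.169,0.053,-0.281],"rotation": [0,0,0.239]}])

```text
time_s: 3.5
tool_pos: [0.601, 0.1097, 0.3815]
tool_rot: [0.706, 0.708, 0.001, 0.001]
ft_force: [0.5, -0.4, -3.1]
gripper_width: 0.0176
grip_force: 40.0
```

```bash
python3 - <<'E'
from h import *
c=grab('wrist','wrist2'); s=arm.read_state();print(s['time_s'],s['tool_pos'],s['tool_rot'],s['ft_force'],s['gripper_width'])
E
```

```text
3.55 [0.60066808 0.10834954 0.37953204] [ 7.07097131e-01  7.07116090e-01 -6.28503120e-04  2.96306794e-04] [ 0.07922186 -0.09370069 -3.69911461] 0.01779348043810166
```

View pics/wrist2.png

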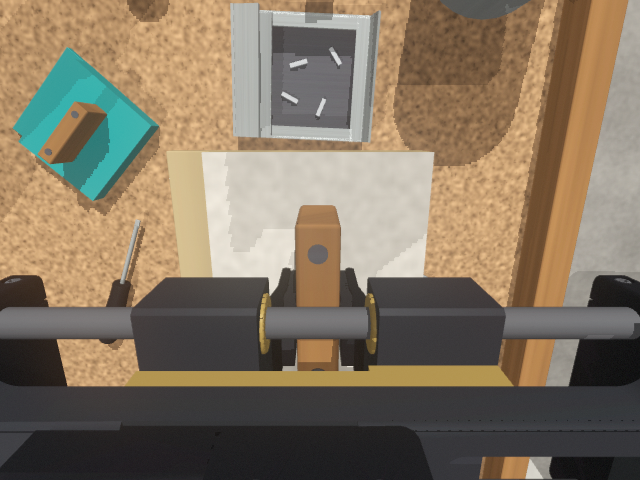

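The held cover fills (170-435, 150-280). The whole tray shows at (232-380, 2-142), lip on the left and flange on the right. I enlarge the tray.

```bash
python3 -c "
import cv2;i=cv2.imread('pics/wrist2.png')[0:150,220:400];cv2.imwrite('pics/crop2.png',cv2.resize(i,(720,600),interpolation=cv2.INTER_CUBIC))"
```

```text
(no output)
```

View pics/crop2.png

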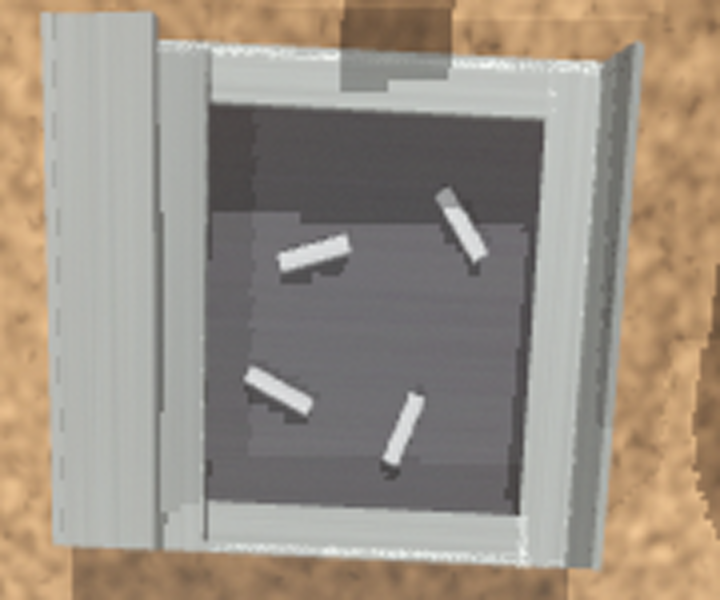

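```bash
python3 - <<'E'
from h import *
c,si=load('wrist2'),load('side0')
g=lambda x,y:(220+x/4,y/4)
P=lambda n,x,y,z:print(n,np.round(onz(c,g(x,y),z),4))
P('lip in +y',154,12,.047);P('lip in -y',158,549,.047)
P('lip out +y',42,12,.047);P('lip out -y',54,545,.047)
P('fl base +y',604,62,.025);P('fl base -y',566,566,.025)
P('fl top +y',641,44,.045);P('fl top -y',602,567,.045)
P('end +y L',158,40,.025);P('end -y mid',300,553,.025)
# heights by two views (side0 pixels)
print(tri(si,(375,119.7),c,g(641,44)),tri(si,(389.3,153.5),c,g(602,567)),tri(si,(322.5,122),c,g(154,12)))
# held board in tool frame
s=arm.read_state();T=R.from_quat(s['tool_rot'])
for p in [(203,152),(434,152),(167,152)]: print(T.inv().apply(onz(c,p,s['tool_pos'][2]-.075 if p[0]>170 else s['tool_pos'][2]-.091)-s['tool_pos']))
E
```

```text
lip in +y [0.538  0.3198 0.047 ]
lip in -y [0.5331 0.1804 0.047 ]
lip out +y [0.5078 0.3197 0.047 ]
lip out -y [0.5023 0.1815 0.047 ]
fl base +y [0.6629 0.3149 0.025 ]
fl base -y [0.6572 0.1756 0.025 ]
fl top +y [0.67   0.3134 0.045 ]
fl top -y [0.6655 0.1756 0.045 ]
end +y L [0.5356 0.3199 0.025 ]
end -y mid [0.5739 0.1792 0.025 ]
(array([0.67066304, 0.31428741, 0.04182362]), np.float64(0.0003726862745190537)) (array([0.66634414, 0.17559579, 0.03689692]), np.float64(0.0008193946171798818)) (array([0.53878534, 0.31967483, 0.04612385]), np.float64(0.001973324951291709))
[ 0.06680236 -0.05389771  0.07493803]
[0.06711547 0.05613603 0.07488592]
[ 0.06603174 -0.07772058  0.09095024]
```

```bash
cat > plan.py <<'E'
from h import *
# commanded pose chained from start by final row of each past call
HIST=[([-.066,-.06,.042],[0,0,-.27]),([-.001,-.001,.151],[0,0,.03]),([.169,.053,-.281],[0,0,.239])]
def cmd(hist=HIST):
    p=np.array([.65,0,.292]);r=R.from_quat([.70709,.70712,0,0])
    for d,a in hist: p=p+r.apply(d); r=r*R.from_rotvec(a)
    return p,r
O=np.array([.5973,.2477,0]);YAW=-.037
def goal(tx,tz,deg,ty=0):  # tray-frame tip-bottom mm, tilt -> TCP
    Rt=R.from_euler('z',YAW); Rb=Rt*R.from_euler('y',-np.radians(deg))
    p=O+Rt.apply(np.array([tx,ty,tz])/1e3)+Rb.apply([.078,-.0015,.099])
    return p,Rb*R.from_matrix([[0,1,0],[1,0,0],[0,0,-1]])
def show(gs,hist=HIST):
    p,r=cmd(hist);print('cmd',p.round(4))
    for g in gs:
        q,rr=goal(*g);print(g,r.inv().apply(q-p).round(4).tolist(),(r.inv()*rr).as_rotvec().round(3).tolist(),'world',q.round(3))
E
python3 - <<'E'
from plan import *
s=arm.read_state();print(s['tool_pos'])
show([(-50,75,15)])
h=HIST
p,r=cmd()
q,rr=goal(-50,75,15)
H=HIST+[(r.inv().apply(q-p).round(3),(r.inv()*rr).as_rotvec().round(3))]
show([(-52,50,15),(-52,29,15),(-64,28,15),(-76,28,15),(-76.5,27,11),(-77,26,7.5),(-77,25.5,4),(-77,25,0)],H)
E
```

```text
[0.60066808 0.10834954 0.37953204]
cmd [0.6006 0.1095 0.38  ]
(-50, 75, 15) [0.1367, -0.0035, 0.1892] [-0.262, -0.005, 0.038] world [0.597 0.246 0.191]
cmd [0.5965 0.2465 0.191 ]
(-52, 50, 15) [-0.0003, -0.008, 0.0239] [0.0, 0.0, -0.0] world [0.595 0.246 0.166]
(-52, 29, 15) [-0.0003, -0.0134, 0.0442] [0.0, 0.0, -0.0] world [0.595 0.246 0.145]
(-64, 28, 15) [-0.0003, -0.0253, 0.0421] [0.0, 0.0, -0.0] world [0.583 0.247 0.144]
(-76, 28, 15) [-0.0003, -0.0368, 0.039] [0.0, 0.0, -0.0] world [0.571 0.247 0.144]
(-76.5, 27, 11) [-0.0003, -0.0309, 0.0455] [0.07, 0.0, -0.0] world [0.578 0.247 0.139]
(-77, 26, 7.5) [-0.0003, -0.0261, 0.0517] [0.131, 0.0, -0.0] world [0.585 0.247 0.134]
(-77, 25.5, 4) [-0.0003, -0.021, 0.0578] [0.192, 0.0, -0.0] world [0.591 0.246 0.13 ]
(-77, 25, 0) [-0.0003, -0.0156, 0.0652] [0.262, 0.0, -0.0] world [0.598 0.246 0.124]
```

Request:
servo_tool(moves=[{"hand": 1,"slide": [0.034,-0.001,0.02],"rotation": [-0.06,-0.001,0.009]},{"hand": 1,"slide": [0.068,-0.002,0.05],"rotation": [-0.13,-0.002,0.019]},{"hand": 1,"slide": [0.1,-0.003,0.09],"rotation": [-0.2,-0.004,0.029]},{"hand": 1,"slide": [0.13,-0.003,0.13],"rotation": [-0.262,-0.005,0.038]},{"hand": 1,"slide": [0.137,-0.004,0.165],"rotation": [-0.262,-0.005,0.038]},{"hand": 1,"slide": [0.137,-0.004,0.189],"rotation": [-0.262,-0.005,0.038]},{"hand": 1,"slide": [0.137,-0.004,0.189],"rotation": [-0.262,-0.005,0.038]},{"hand": 1,"slide": [0.137,-0.004,0.189],"rotation": [-0.262,-0.005,0.038]}])

```text
time_s: 4.35
tool_pos: [0.5964, 0.2443, 0.1898]
tool_rot: [0.715, 0.687, 0.089, 0.094]
ft_force: [0.3, -0.2, -2.2]
gripper_width: 0.0178
grip_force: 40.0
```

Request:
servo_tool(moves=[{"hand": 1,"slide": [0,-0.008,0.024],"rotation": [0,0,0]},{"hand": 1,"slide": [0,-0.011,0.034],"rotation": [0,0,0]},{"hand": 1,"slide": [0,-0.0134,0.0442],"rotation": [0,0,0]},{"hand": 1,"slide": [0,-0.0134,0.0442],"rotation": [0,0,0]}])

```text
time_s: 4.75
tool_pos: [0.5947, 0.2457, 0.1442]
tool_rot: [0.714, 0.688, 0.09, 0.094]
ft_force: [-0.6, 0.2, -3.8]
gripper_width: 0.0178
grip_force: 40.0
```

```bash
python3 - <<'E'
from h import *
c=grab('side','side1');d=grab('scene','scene1'); s=arm.read_state();print(s['time_s'],s['tool_pos'],s['ft_force'],s['gripper_width'])
r=lambda i:cv2.resize(i,(400,400),interpolation=cv2.INTER_CUBIC)
cv2.imwrite('pics/crop3.png',np.hstack([r(c['color'][70:200,280:410]),r(d['color'][220:380,400:560])])[:,:,::-1])
E
```

```text
4.85 [0.59551603 0.24649338 0.14577774] [-0.36055183  0.45338849 -2.64777742] 0.017597241227475226
```

View pics/crop3.png

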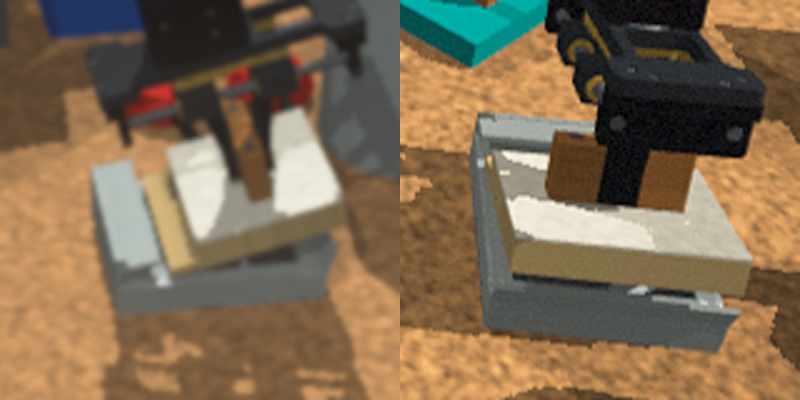

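The board hangs tilted with its tongue in the open tray just before the lip (crop left, tongue (160,220), lip edge (150,260)). Next I insert it.

Request:
servo_tool(moves=[{"hand": 1,"slide": [0,-0.006,-0.001],"rotation": [0,0,0]},{"hand": 1,"slide": [0,-0.012,-0.002],"rotation": [0,0,0]},{"hand": 1,"slide": [0,-0.018,-0.004],"rotation": [0,0,0]},{"hand": 1,"slide": [0,-0.0234,-0.0052],"rotation": [0,0,0]},{"hand": 1,"slide": [0,-0.0234,-0.0052],"rotation": [0,0,0]},{"hand": 1,"slide": [0,-0.0234,-0.0052],"rotation": [0,0,0]},{"hand": 1,"slide": [0,-0.0234,-0.0052],"rotation": [0,0,0]}])

```text
time_s: 5.55
tool_pos: [0.5714, 0.2474, 0.1442]
tool_rot: [0.714, 0.688, 0.091, 0.094]
ft_force: [-0.0, 0.8, -3.5]
gripper_width: 0.0174
grip_force: 40.0
```

```bash
python3 - <<'E'
from h import *
c=grab('side','side2');d=grab('scene','scene2'); s=arm.read_state();print(s['time_s'],s['tool_pos'],s['ft_force'],s['ft_torque'])
r=lambda i:cv2.resize(i,(400,400),interpolation=cv2.INTER_CUBIC)
cv2.imwrite('pics/crop4.png',np.hstack([r(c['color'][70:200,280:410]),r(d['color'][220:380,400:560])])[:,:,::-1])
E
```

```text
5.65 [0.57136576 0.24734751 0.1441248 ] [ 1.17023369  0.31087796 -3.45120045] [0.00344387 0.47326884 0.01436129]
```

View pics/crop4.png

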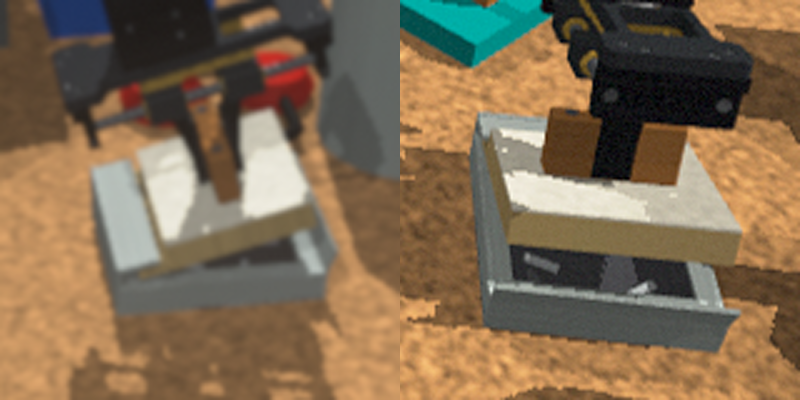

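The tongue is under the lip (crop left, (145,265)), with no contact force. I lower it in small steps.

Request:
servo_tool(moves=[{"hand": 1,"slide": [0,0.003,0.0033],"rotation": [0.035,0,0]},{"hand": 1,"slide": [0,0.0059,0.0065],"rotation": [0.07,0,0]},{"hand": 1,"slide": [0,0.0083,0.0096],"rotation": [0.1,0,0]},{"hand": 1,"slide": [0,0.0107,0.0127],"rotation": [0.131,0,0]},{"hand": 1,"slide": [0,0.0133,0.0158],"rotation": [0.162,0,0]},{"hand": 1,"slide": [0,0.0158,0.0188],"rotation": [0.192,0,0]},{"hand": 1,"slide": [0,0.0158,0.0188],"rotation": [0.192,0,0]}])

```text
time_s: 6.35
tool_pos: [0.5925, 0.246, 0.1295]
tool_rot: [0.72, 0.693, 0.024, 0.025]
ft_force: [-0.1, -0.5, -3.4]
gripper_width: 0.0178
grip_force: 40.0
```

Request:
servo_tool(moves=[{"hand": 1,"slide": [0,0.0017,0.0016],"rotation": [0.018,0,0]},{"hand": 1,"slide": [0,0.0034,0.0032],"rotation": [0.035,0,0]},{"hand": 1,"slide": [0,0.005,0.0047],"rotation": [0.053,0,0]},{"hand": 1,"slide": [0,0.0067,0.0063],"rotation": [0.07,0,0]},{"hand": 1,"slide": [0,0.0067,0.0063],"rotation": [0.07,0,0]},{"hand": 1,"slide": [0,0.0067,0.0063],"rotation": [0.07,0,0]}])

```text
time_s: 6.95
tool_pos: [0.5988, 0.2464, 0.1243]
tool_rot: [0.72, 0.694, 0.0, 0.0]
ft_force: [0.3, 0.1, -2.0]
gripper_width: 0.0176
grip_force: 40.0
```

Request:
servo_tool(moves=[{"hand": 1,"slide": [0,0,0.0007],"rotation": [0,0,0]},{"hand": 1,"slide": [0,0,0.0012],"rotation": [0,0,0]},{"hand": 1,"slide": [0,0,0.0012],"rotation": [0,0,0]},{"hand": 1,"slide": [0,0,0.0012],"rotation": [0,0,0]}])

```text
time_s: 7.35
tool_pos: [0.5987, 0.2465, 0.1242]
tool_rot: [0.72, 0.694, 0.001, 0.0]
ft_force: [-2.2, -1.1, 5.4]
gripper_width: 0.0178
grip_force: 40.0
```

Seated: the ledges now push back. I open and withdraw.

Request:
servo_tool(moves=[{"hand": -1,"slide": [0,0,0],"rotation": [0,0,0]},{"hand": -1,"slide": [0,0,0],"rotation": [0,0,0]},{"hand": -1,"slide": [0,0,0],"rotation": [0,0,0]},{"hand": -1,"slide": [0,0,0],"rotation": [0,0,0]},{"hand": -1,"slide": [0,0,0],"rotation": [0,0,0]},{"hand": -1,"slide": [0,0,0],"rotation": [0,0,0]},{"hand": -1,"slide": [0,0,0],"rotation": [0,0,0]},{"hand": -1,"slide": [0,0,0],"rotation": [0,0,0]},{"hand": -1,"slide": [0,0,0],"rotation": [0,0,0]},{"hand": -1,"slide": [0,0,0],"rotation": [0,0,0]}])

```text
time_s: 8.35
tool_pos: [0.5983, 0.2464, 0.123]
tool_rot: [0.72, 0.694, 0.0, 0.0]
ft_force: [-0.0, 0.2, 0.3]
gripper_width: 0.0848
grip_force: 0.0
```

Request:
servo_tool(moves=[{"hand": -1,"slide": [0,0,-0.02],"rotation": [0,0,0]},{"hand": -1,"slide": [0,0,-0.05],"rotation": [0,0,0]},{"hand": -1,"slide": [0,0,-0.09],"rotation": [0,0,0]},{"hand": -1,"slide": [0,0,-0.13],"rotation": [0,0,0]},{"hand": -1,"slide": [0,0,-0.15],"rotation": [0,0,0]},{"hand": -1,"slide": [0,0,-0.15],"rotation": [0,0,0]},{"hand": -1,"slide": [0,0,-0.15],"rotation": [0,0,0]}])

```text
time_s: 9.05
tool_pos: [0.5982, 0.2464, 0.2728]
tool_rot: [0.72, 0.694, 0.0, 0.0]
ft_force: [-0.8, -0.2, -1.0]
gripper_width: 0.0872
grip_force: 0.0
```

```bash
python3 - <<'E'
from h import *
c=grab('side','side3');d=grab('wrist','wrist3'); s=arm.read_state();print(s['time_s'],s['tool_pos'],s['ft_force'],s['gripper_width'])
r=lambda i:cv2.resize(i,(400,400),interpolation=cv2.INTER_CUBIC)
cv2.imwrite('pics/crop5.png',np.hstack([r(c['color'][70:200,280:410]),r(d['color'][80:300,210:430])])[:,:,::-1])
E
```

```text
9.15 [0.59758175 0.24600713 0.27107211] [ 0.3652574  -0.02037487 -0.8078255 ] 0.08689524879044025
```

View pics/crop5.png

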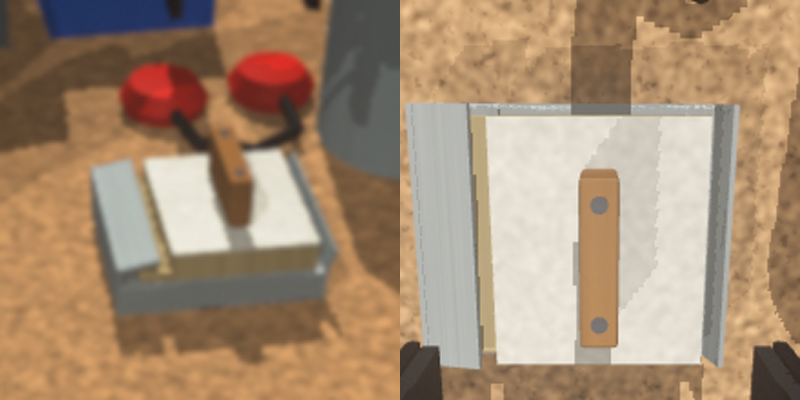

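The cover lies flat, tongue under the lip, the flange clear on the right, and bolts in the wrist picture at (319.5,193) and (319.5,259). I make a last number check, then hand in.

```bash
python3 - <<'E'
from plan import *
d=load('wrist3');a,b=onz(d,(319.5,192.8),.089),onz(d,(319.5,258.8),.089)
m=R.from_euler('z',-YAW).apply((a+b)/2-O)
m2=R.from_euler('z',-YAW).apply(a-b)
print(m,np.degrees(np.arctan2(-m2[0],m2[1])))
if abs(m[1])<.01: print(arm.finish_job())
E
```

```text
[ 0.00220841 -0.00075669  0.089     ] 0.13257498806044604
the job is handed in; nothing more can be done
None
```

The cover is in the tray and the job is handed in at about 9 s: it lies flat on the ledges with the tongue under the lip, 1 mm off centre along the tray's length and within 0.2° of square; it is released, and the plain board was never touched.

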